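# Crack one walnut in the bench nutcracker without crushing it

## Task

Set the whole walnut on the nutcracker's board between its two jaws, blunt ends towards the jaws, and let go of it. Then squeeze the two handles together, gently and by feel, until the shell gives with a crack; stop right there so that the kernel is not crushed, let the handles spring open again, and leave the cracked nut lying in the nutcracker. Leave the other things on the bench alone.

Things in the scene. Friction and masses are not known exactly. Their poses are not given: they have to be found in the camera images.
- walnut: The only loose walnut, dark brown, 36 mm long along its own x axis from one blunt (flat, 18 mm across) end to the other, round about that axis with 34 mm diameter; about 40 g. Origin: middle of its small flat underside; its centre is 17.5 mm above, and it rests with x level. It cracks only when pressed on its two blunt ends, so hold it across the middle (along its y) from above.
- walnut_center (a point): The centre of the walnut, 17.5 mm above its underside.
- walnut_shell (a joint): How far one half shell has sunk towards the other, m: 0 whole, 0.0025 cracked; once cracked it stays so. The reading is nearly as noisy as its whole range.
- cracker: Lever nutcracker on a fixed board 205 x 130 mm (x -120 to +85, y +-65), 12 mm thick. Origin: underside of the board, below the nut's place midway between the jaws. +x runs from the handles to the pivot, a steel post 18 mm across, 46 mm high, at x = 60 mm. Jaws on the +y and -y sides close along y. With the handles let go they are open and leave 6 to 13 mm in all beside the nut.
- handle_a: +y handle: 10 mm steel bar hinged at the pivot, 34 mm above the bench; origin on the pivot axis, axes as the nutcracker's when open. Swings in up to 0.18 rad; a light spring (under 1 N at the grip) opens it. Its jaw: rubber pad 24 mm wide, 21 mm from the middle when open, yields 1 mm per 30 N. The nut cracks at 20 to 35 N per jaw, suddenly yielding 2.5 mm; above 45 N the kernel is crushed.
- handle_b: -y handle, likewise, mirrored. Its jaw is a steel plate 24 mm wide on an adjusting screw whose knob sticks out sideways: when open it stands 21 to 28 mm from the middle, set differently every time and not given, so where the nut is met must be felt.
- gripa (a point): Grip point on the bar of the +y handle, 150 mm from the pivot towards the handle ends (x = -90 mm of the nutcracker); open it is 29.5 mm from the middle line, so the two bars there are 69 mm over their outsides. Squeezed here, the force on each bar rises over some 8 mm of closing (bar to bar), peaks at 8 to 14 N, drops by a third or more as the shell gives, and rises steeply again; the kernel is crushed above about 18 N.
- gripb (a point): Grip point on the bar of the -y handle, mirror image.
- cup: Orange silicone cup, 84 mm across the rim, 55 mm high; origin under its base. Leave alone.
- jar: Glass jar with a steel twist cap, 72 mm across, 85 mm high; origin under its base. Leave alone.
- shoe_horn: Wooden shoe horn lying flat, about 178 mm long along its x, at most 42 mm wide and 10 mm thick; origin on its underside, 100 mm from the handle end. Leave alone.
Mind the look-alikes: they are no part of the job. What is shaped like the walnut but blue or yellow is not meant.

How it is judged:
By the outcome, as a careful person would: the job done as asked, in the order asked, and still so for the second after the job is handed in, with the robot touching nothing.
It also fails if it takes over 58 s, if anything falls off the work surface, if the arm or the gripper's body presses on something with over 40 N, if the wrist force passes 120 N, or if a joint passes its speed limit or range.

## Robot

A 6-joint arm with a two-finger parallel gripper is mounted at the origin on the work surface. World frame = base frame: x ahead of the robot, y to its left, z up, the work surface at z = 0. Lengths are in mm, angles in degrees, forces in N, time in s.
With the tool pointing down it reaches from about 350 to 950 mm from the base axis. Payload 17.4 kg.
Tool frame: the origin (TCP) lies on the centre line of the jaws, within the pads' length; the fingertips stand 17 mm ahead of it and the grasp point (between the pads) lies 2 mm behind it; z points along the fingers, y is the direction in which the jaws open and shut (so a half turn about z gives the same grasp; the last joint's range is limited). The gripper opens to 93 mm and grips with 3 to 60 N. Pads are 15 mm wide; open, the fingers measure 128 mm over their backs; the gripper's body (75 mm by 188 mm) begins 65 mm behind the grasp point.
Start: joints at [73.522, 6.646, 82.598, -0, 90.757, -2.166], TCP at [166.875, 654.053, 235.646] pointing down, gripper open.
Joint ranges: [-162.19, 162.19], [-47.58, 125.68], [4.15, 143.07], [-65.23, 245.23], [0.69, 171.88], [-170.13, 170.13]. Speed limits (degrees/s): [108.29, 108.29, 127.2, 180, 180, 180].

## Interface

Orientations are given as [roll, pitch, yaw] about the fixed x, y, z axes, in that order (R = Rz(yaw) Ry(pitch) Rx(roll)).
In Python, from plant import robot gives the robot as it stands. Calls block until the motion is done:
- robot.move_ptp(position, orientation): joint-space move of the TCP to a pose.
- robot.move_straight(position, vel=150, ori=None): straight line of the TCP; ori=None keeps the orientation; vel is the mean speed in mm/s.
- robot.move_joints(angles): joint-space move.
- robot.release() and robot.grab(grip_force=None): open the fingers fully, or close them until they stop; grip_force is the grip in N (None keeps the last).
- robot.pause(seconds).
- robot.inverse_kinematics(position, orientation): joint angles nearest the present ones, or None.
- robot.get_state(): the state.
- robot.grab_frame(name): name is "scene" or "top" or "wrist"; returns (picture, depth): 384x512x3 uint8, red, green, blue; 384x512 float32, mm along the optical axis (not along the pixel's ray), 0 where there is no reading.
- robot.camera_info(name): a dict with "intrinsics" (3x3 intrinsics, pixels), "D" ([k1, k2, p1, p2, k3] as OpenCV has them; the pictures are not rectified), "R" (3x3) and "t" (3): a world point X has camera coordinates R X + t; the wrist camera has in their place "T_tool_cam" (4x4, takes a point from camera to tool coordinates, whose origin is the TCP and whose axes are the flange's). Camera axes: x right, y down, z forward; pixel columns grow to the right and rows downward; lengths in mm; the calibration is good to about 2 mm. A picture is of the moment at which its call begins: read the wrist's pose just before it. camera_info takes no time and is no camera call.
A pose or a line that the arm cannot do raises robot.MotionError and nothing moves.
- robot.hand_in(): hands the job in, once; it reports no verdict.
The state is a dict: "time": time; "joint_pos": joint angles; "qvel": joint speeds; "tau": joint torques, N m; "position": TCP position; "orientation": TCP orientation; "ft_force": force on the tool from outside, world axes, zero at the start; "ft_torque": the same for the moment, N m; "finger_gap": opening from 0.0 (shut) to 1.0 (fully open).
Only numpy, scipy, OpenCV 4.12 (cv2) and the standard library are available. Lean on these libraries where they do the work, as an engineer would, in place of code of your own. Each camera call takes 0.05 s, during which the arm holds its last target. There are 200 camera calls.

## Working session

There is one attempt and no reset: what is moved stays moved. The work goes in short steps, each a Python script; the robot and the scene stay as the last script left them, time stands still between calls to the robot, and variables do not carry over. Pictures are saved under pics/ and viewed, about 8 in all and at most 12, crops included, and the job is handed in when it is done.

```bash
ls; mkdir -p pics; python3 - <<'E'
from plant import robot
import cv2,numpy as np
for n in ("scene","top"):
    p,d=robot.grab_frame(n); np.savez(f"pics/{n}.npz",p=p,d=d)
    cv2.imwrite(f"pics/{n}.png",p[:,:,::-1])
    c=robot.camera_info(n); print(n,c)
print(robot.get_state()); print(robot.camera_info("wrist"))
a=cv2.imread("pics/top.png");cv2.imwrite("pics/top2.png",cv2.resize(a,(800,600),interpolation=cv2.INTER_CUBIC))
E
```

```text
pics
scene {'intrinsics': array([[360.81477938,   0.        , 252.34900677],
       [  0.        , 360.81477938, 191.56771876],
       [  0.        ,   0.        ,   1.        ]]), 'D': array([0.01095323, 0.        , 0.        , 0.        , 0.        ]), 'R': array([[ 0.7902231 ,  0.61270162, -0.0120073 ],
       [ 0.36561825, -0.48709419, -0.79313463],
       [-0.49180356,  0.62236322, -0.60892798]]), 't': array([-492.51683547, -147.79821115, 1272.95757993])}
top {'intrinsics': array([[397.62224522,   0.        , 258.65595153],
       [  0.        , 397.62224522, 193.7805644 ],
       [  0.        ,   0.        ,   1.        ]]), 'D': array([-0.06749452,  0.        ,  0.        ,  0.        ,  0.        ]), 'R': array([[-0.00205691, -0.99947348,  0.03238109],
       [-0.99482458, -0.0012443 , -0.10159976],
       [ 0.10158656, -0.03242249, -0.99429822]]), 't': array([ 42.60726892, 599.69753735, 899.31457788])}
{'time': 0.1, 'joint_pos': array([ 7.35204930e+01,  6.66881067e+00,  8.26316424e+01,  2.03368710e-03,
        9.07566469e+01, -2.16504043e+00]), 'qvel': array([ 0.02679107, -0
[... 393 characters left out ...]
, 'ft_torque': array([-0.00929199, -0.01993553, -0.00725731]), 'finger_gap': 1.002137484495678}
{'intrinsics': array([[316.16497806,   0.        , 250.1427292 ],
       [  0.        , 316.16497806, 189.90019097],
       [  0.        ,   0.        ,   1.        ]]), 'D': array([-0.07944495,  0.        ,  0.        ,  0.        ,  0.        ]), 'T_tool_cam': array([[ 8.51267575e-05, -9.63248020e-01, -2.68613560e-01,
         7.45786725e+01],
       [ 9.99999380e-01,  3.80294624e-04, -1.04682481e-03,
        -3.69658590e-02],
       [ 1.11050422e-03, -2.68613304e-01,  9.63247455e-01,
        -1.48187761e+02],
       [ 0.00000000e+00,  0.00000000e+00,  0.00000000e+00,
         1.00000000e+00]])}
```

View pics/top2.png

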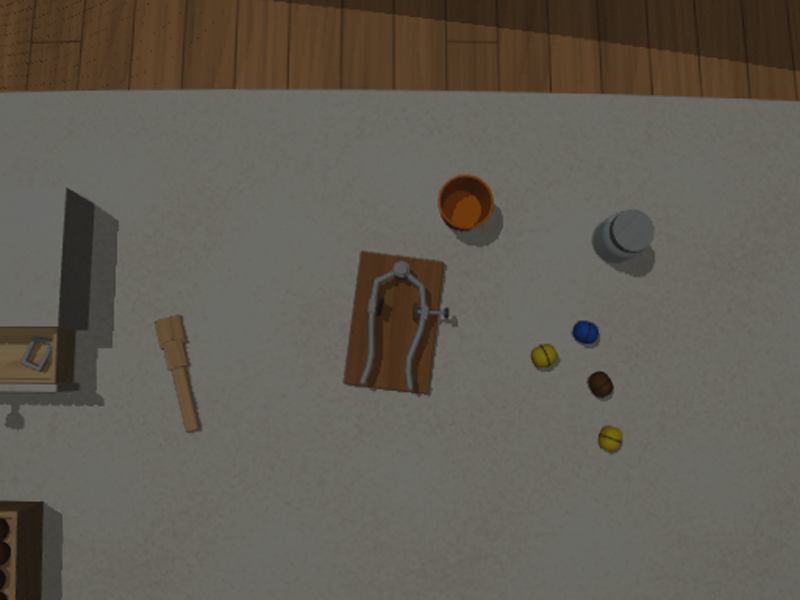

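View pics/scene.png

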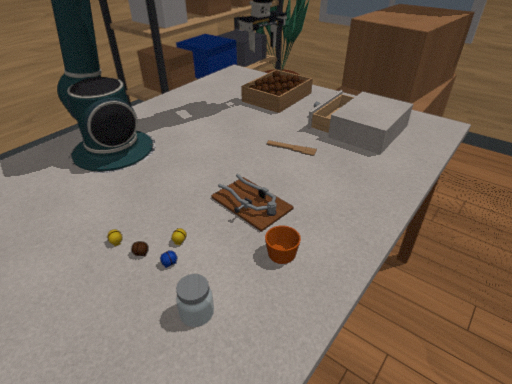

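The top view (800x600 scale) shows the nutcracker at about (395,322), with its pivot at (402,269) and the knob on the right, which is −y. There are four nut-shaped things: brown (600,384), blue (586,332), yellow (544,356) and yellow (610,439). The brown one fits "dark brown"; the nuts in the crate at the lower left aren't loose.

```bash
cat > h.py <<'E'
from plant import robot
import cv2,numpy as np
from scipy.spatial.transform import Rotation as Ro
def cam(n):
    """camera -> (K,D,Rwc,origin) with world = Rwc@c + o"""
    c=robot.camera_info(n)
    if n=="wrist":
        s=robot.get_state(); R=Ro.from_euler("xyz",s["orientation"],degrees=True).as_matrix()
        T=c["T_tool_cam"]; return c["intrinsics"],c["D"],R@T[:3,:3],R@T[:3,3]+s["position"]
    return c["intrinsics"],c["D"],c["R"].T,-c["R"].T@c["t"]
def ray(C,px,z):
    K,D,R,o=C
    n=cv2.undistortPoints(np.array(px,float).reshape(-1,1,2),K,D)[:,0]
    d=np.c_[n,np.ones(len(n))]@R.T
    return o+d*((z-o[2])/d[:,2])[:,None]
def proj(C,X):
    K,D,R,o=C
    return cv2.projectPoints((np.atleast_2d(X)-o)@R,np.zeros(3),np.zeros(3),K,D)[0][:,0]
def snap(n,name):
    C=cam(n); p,d=robot.grab_frame(n); np.savez(f"pics/{name}.npz",p=p,d=d,**dict(zip("KDRo",C)))
    cv2.imwrite(f"pics/{name}.png",p[:,:,::-1]); return C,p,d
E
python3 - <<'E'
from h import *
p=np.load("pics/top.npz")["p"]; C=cam("top")
hsv=cv2.cvtColor(p,cv2.COLOR_RGB2HSV)
print(hsv[246,384],hsv[200,252],hsv[240,256],hsv[150,250])
m=((hsv[...,1]>90)&((hsv[...,0]<20))).astype(np.uint8)
n,l,st,ce=cv2.connectedComponentsWithStats(m)
for i in range(1,n):
    if st[i,4]>60: print(i,st[i],ce[i])
i=l[246,384]; print("nut",ray(C,[ce[i]],17))
# board: polygon
b=l[200,255] or l[235,256]; print(b)
mb=(l==b).astype(np.uint8); mb=cv2.morphologyEx(mb,cv2.MORPH_CLOSE,np.ones((9,9)))
cnt=max(cv2.findContours(mb,0,cv2.CHAIN_APPROX_NONE)[0],key=cv2.contourArea)
hull=cv2.convexHull(cnt)[:,0]
W=ray(C,hull,12)[:,:2].astype(np.float32); print(cv2.minAreaRect(W)); print(cv2.boxPoints(cv2.minAreaRect(W)))
print("pivot",ray(C,[[257,172]],46))
print("nutpix depth",np.load("pics/top.npz")["d"][246,384])
E
```

```text
[ 14 168  47] [ 14 160  70] [ 13 163  78] [ 27  21 108]
1 [    0     0   512    65 30100] [259.78511628  28.93262458]
2 [ 280  112   36   36 1009] [297.56987116 129.16551041]
3 [ 220  161   64   86 1502] [245.01198402 192.89280959]
4 [ 233  177   47   75 2181] [256.10132967 216.75882623]
5 [ 99 202  28  75 839] [113.52681764 233.72705602]
6 [   0  210   48   35 1153] [ 24.5490026  227.42150911]
7 [ 18 220  11  13  76] [ 23.23684211 226.40789474]
12 [377 238  15  16 180] [383.98333333 245.48333333]
13 [   0  321   27   63 1635] [ 12.85443425 351.70764526]
nut [[ 477.64966561 -256.38225274   17.        ]]
4
((554.2237548828125, 43.773681640625), (96.26713562011719, 169.51820373535156), 82.50358581542969)
[[463.9094      7.1095314]
 [631.9787    -15.006512 ]
 [644.5381     80.437836 ]
 [476.4688    102.55388  ]]
pivot [[648.61597635  46.61092698  46.        ]]
nutpix depth 919.65344
```

```bash
python3 - <<'E'
from h import *
p=np.load("pics/top.npz")["p"]; C=cam("top")
hsv=cv2.cvtColor(p,cv2.COLOR_RGB2HSV)
m=((hsv[...,1]>90)&((hsv[...,0]<20))).astype(np.uint8)
n,l,st,ce=cv2.connectedComponentsWithStats(m)
pts=np.argwhere((l==3)|(l==4))[:,::-1]
W=ray(C,cv2.convexHull(pts.astype(np.int32))[:,0],12)[:,:2].astype(np.float32)
r=cv2.minAreaRect(W); print(r)
B=cv2.boxPoints(r); c=np.array(r[0])
e=B[1]-B[0]; f=B[2]-B[1]; e=e if np.linalg.norm(e)>np.linalg.norm(f) else f
e=e/np.linalg.norm(e)*np.sign(e[0]); o=c+17.5*e; yaw=np.degrees(np.arctan2(e[1],e[0])); print("cracker",o,yaw, "pivot exp",o+60*e)
robot.move_ptp([o[0]-20,o[1],290],[180,0,yaw+180]); robot.pause(.2)
C,pc,d=snap("wrist","wc"); print(robot.get_state()["position"],robot.get_state()["time"])
robot.move_ptp([477.6,-256.4,150],[180,0,180]); robot.pause(.2)
C,pn,d=snap("wrist","wn"); print(robot.get_state()["position"],robot.get_state()["time"])
cv2.imwrite("pics/v3.png",np.hstack([cv2.resize(pc,None,fx=1,fy=1)[:,56:456,::-1],pn[:,56:456,::-1]]))
E
```

```text
((572.8985595703125, 57.53199768066406), (128.31837463378906, 202.7361297607422), 82.76726531982422)
cracker [590.25930977  55.3287468 ] -7.232735 pivot exp [649.78188515  47.77474403]
[570.23173985  55.64949125 289.92397136] 2.9167
[ 478.04153576 -255.91838426  150.28606434] 4.5
```

View pics/v3.png

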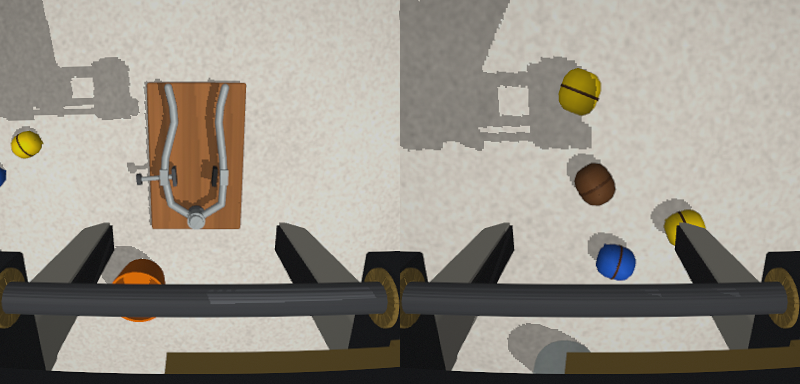

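Left panel: the cracker from above, with the knob at (138,179) and the pivot at (196,217). Right panel: the brown nut at (595,184), yellow at (580,90) and (685,225), blue at (615,262). Next is an enlarged crop to confirm the brown nut and its axis, plus the fine cracker measurements.

```bash
python3 - <<'E'
from h import *
A=np.load("pics/wn.npz"); p=A["p"]; C=[A[k] for k in "KDRo"]
hsv=cv2.cvtColor(p,cv2.COLOR_RGB2HSV)
m=((hsv[...,1]>90)&(hsv[...,0]<20)&(hsv[...,2]<160)).astype(np.uint8)
n,l,st,ce=cv2.connectedComponentsWithStats(m); i=l[190,251]; print(st[i],ce[i])
c=max(cv2.findContours((l==i).astype(np.uint8),0,1)[0],key=len)
W=ray(C,c[:,0],17.5)[:,:2].astype(np.float32)
print("nut",W.mean(0),cv2.minAreaRect(W),ray(C,[ce[i]],17.5))
# seam: darkest pixels inside eroded mask
er=cv2.erode((l==i).astype(np.uint8),np.ones((9,9))); v=hsv[...,2].astype(int)
bg=cv2.GaussianBlur(v.astype(np.float32),(0,0),6)
q=np.argwhere((er>0)&(v<bg-12))[:,::-1]; S=ray(C,q,34)[:,:2].astype(np.float32)
print(len(q)); vx=cv2.fitLine(S,cv2.DIST_HUBER,0,.01,.01).ravel(); print("seam dir",np.degrees(np.arctan2(vx[1],vx[0])),vx)
crop=cv2.resize(p[150:220,216:286,::-1],(560,560),interpolation=cv2.INTER_CUBIC)
A=np.load("pics/wc.npz"); p2=A["p"]; C=[A[k] for k in "KDRo"]
crop2=cv2.resize(p2[75:235,180:310,::-1],(455,560),interpolation=cv2.INTER_CUBIC)
crop=cv2.resize(crop,(340,340))
out=np.zeros((560,800,3),np.uint8); out[:340,:340]=crop; out[:,345:]=crop2
cv2.imwrite("pics/v4.png",out)
h2=cv2.cvtColor(p2,cv2.COLOR_RGB2HSV)
m=((h2[...,1]>110)&(h2[...,0]<20)).astype(np.uint8); m[:78]=0; m[235:]=0; m[:,:195]=0; m[:,310:]=0
W=ray(C,cv2.convexHull(np.argwhere(m)[:,::-1].astype(np.int32))[:,0],12)[:,:2].astype(np.float32)
r=cv2.minAreaRect(W); print("board",r)
print("pivot",ray(C,[[252,216]],46))
E
```

```text
[ 231  164   40   41 1232] [250.55600649 184.23782468]
nut [ 476.80972 -255.869  ] ((477.2071838378906, -255.64785766601562), (38.24015426635742, 32.893157958984375), 31.369064331054688) [[ 476.50335544 -255.83240155   17.5       ]]
163
seam dir -53.790916 [   0.5907335   -0.8068667  474.96274   -254.0391   ]
board ((571.65234375, 57.4105224609375), (128.0208282470703, 200.77874755859375), 82.8167953491211)
pivot [[640.34242732  48.84837296  46.        ]]
```

View pics/v4.png

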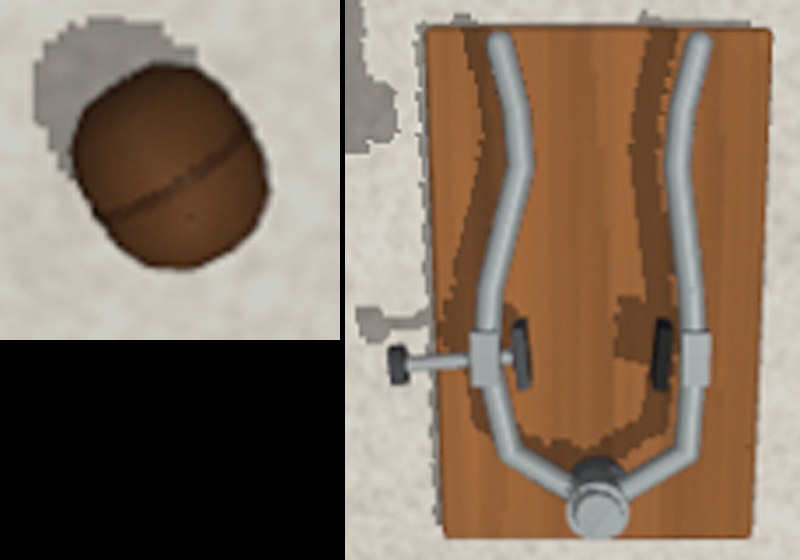

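The crop confirms the dark-brown nut: its seam runs lower-left to upper-right, so its axis is about +31° in the world. The second crop shows the pivot at (597,512), the rubber jaw on the right and the screw jaw on the left.

Opening the fingers to 128 mm over their backs at the nut's place would hit the post, whose near side is 51 mm away. I'll check the finger shape in the depth data before settling the placing.

```bash
python3 - <<'E'
from h import *
A=np.load("pics/wn.npz"); p=A["p"]; d=A["d"]; C=[A[k] for k in "KDRo"]
T=robot.camera_info("wrist")["T_tool_cam"]
v,u=np.mgrid[0:384,0:512]; n=cv2.undistortPoints(np.c_[u.ravel(),v.ravel()].astype(float).reshape(-1,1,2),C[0],C[1])[:,0]
P=(np.c_[n,np.ones(len(n))]*d.reshape(-1,1))@T[:3,:3].T+T[:3,3]
for lo in range(-60,20,6):
    for s in (1,-1):
        q=P[(d.ravel()>0)&(P[:,2]>lo)&(P[:,2]<=lo+6)&(P[:,1]*s>20)&(abs(P[:,0])<40)]
        if len(q): print(lo,s,len(q),"y",np.percentile(q[:,1],[1,99]).round(1),"x",np.percentile(q[:,0],[1,99]).round(1))
# seam by ray/sphere
hsv=cv2.cvtColor(p,cv2.COLOR_RGB2HSV); c0=np.array([476.9,-255.8,17.5])
m=((hsv[...,1]>90)&(hsv[...,0]<20)&(hsv[...,2]<160)).astype(np.uint8)
l=cv2.connectedComponents(m)[1]; er=cv2.erode((l==l[190,251]).astype(np.uint8),np.ones((5,5))); vv=hsv[...,2].astype(np.float32)
q=np.argwhere((er>0)&(vv<cv2.GaussianBlur(vv,(0,0),6)-12))[:,::-1]
a=ray(C,q,60); D=a-C[3]; D/=np.linalg.norm(D,axis=1)[:,None]; w=a-c0; b=(w*D).sum(1); disc=b*b-(w*w).sum(1)+17.3**2
k=disc>0; X=a[k]+D[k]*(-b[k]-np.sqrt(disc[k]))[:,None]
L=cv2.fitLine(X[:,:2].astype(np.float32),cv2.DIST_HUBER,0,.01,.01).ravel(); print("seam",np.degrees(np.arctan2(L[1],L[0])),L)
A=np.load("pics/wc.npz"); print("pivot",ray([A[k] for k in "KDRo"],[[252.3,221.3]],46))
E
```

```text
-60 1 255 y [47.1 48.5] x [-9.   4.9]
-60 -1 258 y [-48.8 -47.4] x [-9.7  5.3]
-54 1 136 y [47.3 48.6] x [-9.4  0.1]
-54 -1 135 y [-48.7 -47.4] x [-9.  -0.1]
-48 1 206 y [47.1 62.8] x [-9.2  9.9]
-48 -1 221 y [-63.1 -47.5] x [-9.2  9.9]
-42 1 381 y [46.2 62.9] x [ 4.4 10. ]
-42 -1 372 y [-63.1 -46.1] x [ 0.7 10.2]
-36 1 368 y [46.  62.1] x [1.2 9.9]
-36 -1 355 y [-62.4 -46.2] x [1.9 9.8]
-30 1 372 y [45.9 61.8] x [-2. 10.]
-30 -1 365 y [-62.2 -46.3] x [-1.7  9.9]
-24 1 334 y [45.8 61.5] x [-5.6  9.9]
-24 -1 330 y [-61.9 -46.3] x [-5.7 10. ]
-18 1 307 y [45.8 61.3] x [-7.   9.8]
-18 -1 323 y [-61.7 -46.3] x [-7.4  9.7]
-12 1 267 y [45.9 60.8] x [-6.8  9.7]
-12 -1 285 y [-61.1 -46. ] x [-7.   9.6]
-6 1 264 y [46.1 60.1] x [-7.3  9.7]
-6 -1 239 y [-60.5 -46.2] x [-7.4  9.6]
0 1 212 y [46.1 59.4] x [-7.1  9.7]
0 -1 217 y [-60.4 -46.2] x [-7.2  9.7]
6 1 202 y [46.  59.5] x [-7.4  9.7]
6 -1 192 y [-59.8 -46.5] x [-7.1  9.7]
12 1 137 y [46.  55.7] x [-7.2  9.7]
12 -1 140 y [-56.2 -46.5] x [-7.7  9.6]
18 1 3 y [46.3 46.4] x [-2.9  6.2]
18 -1 2 y [-46.9 -46.9] x [-1.6  6.2]
seam 71.37257 [ 3.1941307e-01  9.4761556e-01  4.7445963e+02 -2.5589059e+02]
pivot [[647.80649141  48.31893229  46.        ]]
```

Near the tips the fingers reach only about 61 mm, but that still hits the post at the nut's place. So I'll set the nut down 17 mm short, release it there, and slide it in with the closed fingers.

```bash
cat >> h.py <<'E'
O=np.array([589.2,55.1]); YAW=-7.2
def cw(x,y,z):
    a=np.radians(YAW); e=np.array([np.cos(a),np.sin(a)]); f=np.array([-e[1],e[0]])
    return [*(O+x*e+y*f),z]
def wc(P):
    a=np.radians(YAW); d=np.asarray(P)[...,:2]-O; return np.c_[d@[np.cos(a),np.sin(a)],d@[-np.sin(a),np.cos(a)]]
def st(*a):
    s=robot.get_state(); print(*a,"t",s["time"],"pos",s["position"].round(1),"f",s["ft_force"].round(2),"gap",s["finger_gap"].round(3))
E
python3 - <<'E'
from h import *
robot.move_ptp([477,-255.8,90],[180,0,31]); robot.move_straight([477,-255.8,20],100)
robot.grab(12); st("grabbed"); robot.move_straight([477,-255.8,110],200); st("up")
robot.move_ptp(cw(-17,0,110),[180,0,YAW+90]); robot.pause(.3); st("above")
C,p,d=snap("wrist","hand"); cv2.imwrite("pics/v5.png",p[:,:,::-1])
E
```

```text
Traceback (most recent call last):
  File "h.py", line 29, in st
    s=robot.get_state(); print(*a,"t",s["time"],"pos",s["position"].round(1),"f",s["ft_force"].round(2),"gap",s["finger_gap"].round(3))
                                                                                                              ^^^^^^^^^^^^^^^^^^^^^
AttributeError: 'float' object has no attribute 'round'
```

```bash
sed -i 's/s\["finger_gap"\].round(3)/round(float(s["finger_gap"]),4)/' h.py
python3 - <<'E'
from h import *
st("grabbed"); robot.move_straight([477,-255.8,110],200); st("up")
robot.move_ptp(cw(-17,0,110),[180,0,YAW+90]); robot.pause(.3); st("above")
C,p,d=snap("wrist","hand"); cv2.imwrite("pics/v5.png",p[:,:,::-1])
E
```

```text
grabbed t 8.525 pos [ 477.  -255.8   20. ] f [-0.69  0.69 -0.58] gap 0.3607
up t 9.125 pos [ 476.7 -255.6  108.9] f [-0.64  0.78 -1.84] gap 0.3583
above t 10.6667 pos [572.4  56.5 110. ] f [ 0.37 -0.16 -0.61] gap 0.3612
```

View pics/v5.png

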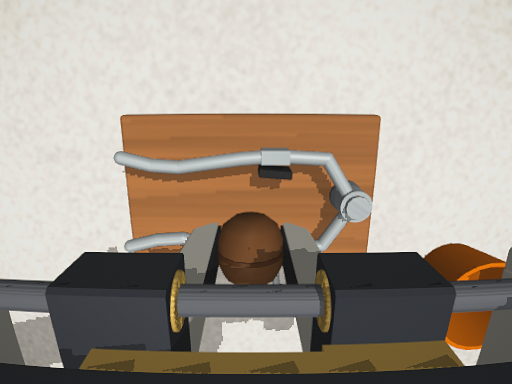

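The nut is held square: its seam at row 262 is level across the fingers. Now I lower it onto the board 17 mm short, release, and look.

```bash
python3 - <<'E'
from h import *
A=np.load("pics/hand.npz"); print("seam cr",wc(ray([A[k] for k in "KDRo"],[[250,262]],110+14.5)))
robot.move_straight(cw(-17,0,50),120); st("50")
robot.move_straight(cw(-17,0,32.8),40); st("down")
robot.release(); st("released")
robot.move_straight(cw(-17,0,85),150); st("up")
robot.move_ptp(cw(-60,0,120),[180,0,YAW+180]); robot.grab(5); robot.pause(.2); st("look")
C,p,d=snap("wrist","placed"); cv2.imwrite("pics/v6.png",p[:,:,::-1])
E
```

```text
seam cr [[-16.94897959   1.12779478]]
50 t 11.3667 pos [572.6  57.3  50.5] f [1.16 0.02 0.07] gap 0.3587
down t 11.95 pos [572.2  57.2  32.6] f [ 1.08  0.88 -0.76] gap 0.3584
released t 13.0167 pos [572.3  57.2  32.8] f [ 0.17 -0.76 -0.45] gap 0.9987
up t 13.5167 pos [572.3  57.2  84.7] f [-0.02 -0.44  0.11] gap 0.9989
look t 16.5583 pos [529.7  62.6 120. ] f [-0.1  -0.03 -0.06] gap 0.0029
```

View pics/v6.png

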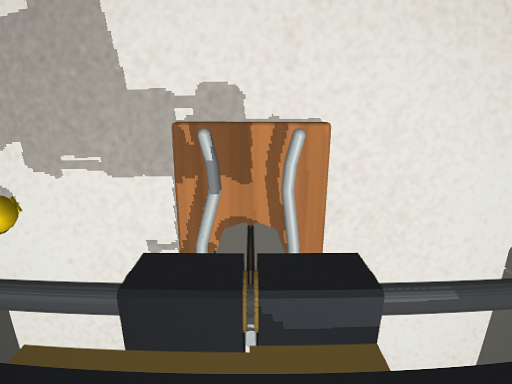

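The released nut is hidden behind the closed gripper. I'll turn the tool half round, so the camera is on the pivot side and sees the nut as I push.

```bash
python3 - <<'E'
from h import *
robot.move_ptp(cw(-60,0,100),[180,0,YAW]); st("turn")
robot.move_straight(cw(-60,0,34),150); st("low")
C,p,d=snap("wrist","pre"); cv2.imwrite("pics/v7.png",p[:,:,::-1])
E
```

```text
turn t 19.2583 pos [529.7  62.6 100. ] f [ 0.23 -0.43 -0.4 ] gap 0.0035
low t 19.85 pos [530.   62.6  34.6] f [ 0.02 -0.07  0.9 ] gap 0.005
```

View pics/v7.png

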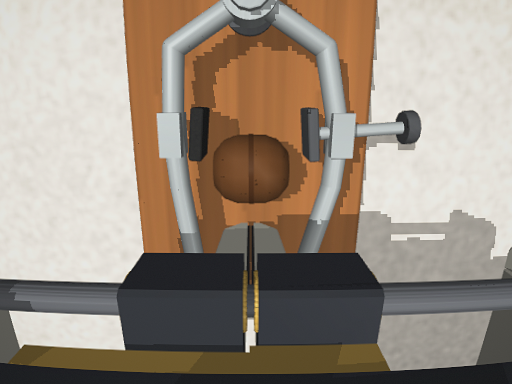

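The nut lies straight at (252,168), axis across, with the jaws at (200,134) and (310,134). Now I push it in slowly.

```bash
cat >> h.py <<'E'
def nut(C,p):
    """nut blob in cracker frame: silhouette centre at z=29.5, long-side angle"""
    hsv=cv2.cvtColor(p,cv2.COLOR_RGB2HSV)
    m=((hsv[...,2]<110)&(hsv[...,1]>90)&(hsv[...,0]<20)).astype(np.uint8); m[:,:211]=0; m[:,300:]=0
    m=cv2.morphologyEx(m,cv2.MORPH_OPEN,np.ones((15,15)))
    n,l,s,ce=cv2.connectedComponentsWithStats(m); i=1+np.argmax(s[1:,4])
    print("nut",s[i],ce[i].round(1),wc(ray(C,[ce[i]],29.5)).round(1))
E
python3 - <<'E'
from h import *
A=np.load("pics/pre.npz"); C=[A[k] for k in "KDRo"]; nut(C,A["p"]); print("jaws",wc(ray(C,[[207,134],[303,134]],30)).round(1))
robot.move_straight(cw(-50,0,33),60); robot.move_straight(cw(-30,0,33),20); st("pushed"); robot.pause(.2)
C,p,d=snap("wrist","push1"); nut(C,p); cv2.imwrite("pics/v8.png",p[:,:,::-1])
E
```

```text
nut [ 231  135   59   68 2197] [262.  167.2] [[-16.3  -6. ]]
jaws [[  0.1  20.6]
 [  0.1 -25.5]]
pushed t 21.3667 pos [559.4  58.9  33. ] f [ 0.02 -0.8   0.18] gap 0.0067
nut [ 231  168   58   47 1474] [264.8 185.4] [[ 4.6 -7.5]]
```

View pics/v8.png

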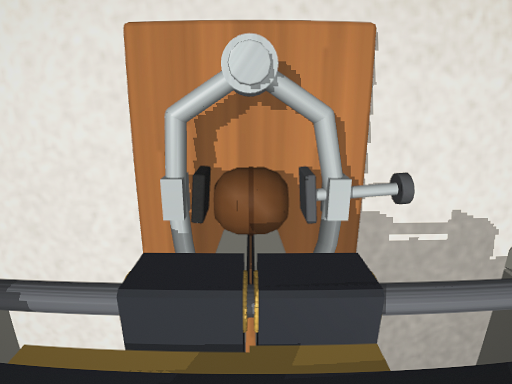

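The jaws measure y = +20.6 (rubber) and about −25.5 (steel), at x ≈ 0. The nut is about 3 mm short, so I push that much more, back off, go to the grip points and take up the slack with low force.

```bash
cat >> h.py <<'E'
def gap(k=6):
    v=[]
    for _ in range(k): v.append(robot.get_state()["finger_gap"]*93); robot.pause(.02)
    return np.mean(v)
E
python3 - <<'E'
from h import *
robot.move_straight(cw(-26.8,0,33),20); robot.pause(.1)
robot.move_straight(cw(-45,0,33),80); robot.move_straight(cw(-85,0,75),150)
robot.release(); robot.pause(.1); C,p,d=snap("wrist","pushed"); st("open")
a=p[:,:,::-1]
robot.move_straight(cw(-90,0,75),100); robot.move_straight(cw(-90,0,34),80); st("straddle")
for F in (3,4,5,6):
    t=robot.get_state()["time"]; robot.grab(F); print(F,gap().round(2),robot.get_state()["time"]-t)
C,p,d=snap("wrist","sq"); cv2.imwrite("pics/v9.png",np.hstack([a[:,56:456],p[:,56:456,::-1]])); st("sq")
E
```

```text
open t 24.5583 pos [504.9  65.7  75. ] f [-0.56 -0.03  0.12] gap 1.0003
straddle t 25.475 pos [500.   66.4  34. ] f [-1.07  0.15  0.14] gap 1.0044
3 40.45 0.9832999999999998
4 39.64 0.3166999999999973
5 39.06 0.31670000000000087
6 38.51 0.3166000000000011
sq t 27.4583 pos [499.7  66.5  33.9] f [-5.33  1.4   2.22] gap 0.4124
```

View pics/v9.png

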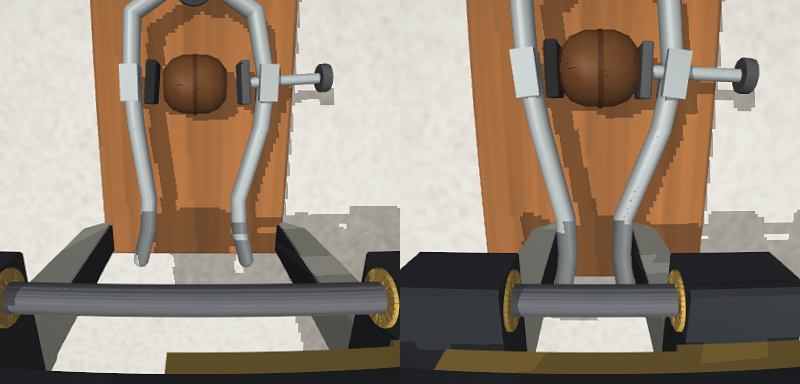

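The nut sits square between both jaws (right panel, (600,68)), and the bars move a steady 0.6 mm per N. I continue in 0.5 N steps until the gap drops suddenly.

```bash
python3 - <<'E'
from h import *
g=gap(); F=6
while F<15.5:
    F+=.5; robot.grab(F); n=gap(4); print(F,n.round(2),round(robot.get_state()["time"],2))
    if g-n>1.2: print("CRACK"); robot.release(); break
    g=n
st("end")
E
```

```text
6.5 38.32 27.84
7.0 37.64 28.12
7.5 37.35 28.41
8.0 37.04 28.69
8.5 36.77 28.98
9.0 36.44 29.26
9.5 35.9 29.54
10.0 35.49 29.82
10.5 32.0 30.32
CRACK
end t 31.4 pos [499.9  66.4  34. ] f [-0.5   0.04  0.65] gap 0.9983
```

The shell gave at 10.5 N with a 3.5 mm jump, and I released at once. Now I withdraw, check, and hand in.

```bash
python3 - <<'E'
from h import *
robot.move_straight(cw(-90,0,110),120); robot.pause(.3); st("up")
C,p,d=snap("wrist","fin"); cv2.imwrite("pics/v10.png",p[:,:,::-1])
E
```

```text
up t 32.4833 pos [499.7  66.4 109.5] f [-1.02 -0.33  1.06] gap 1.0004
```

View pics/v10.png

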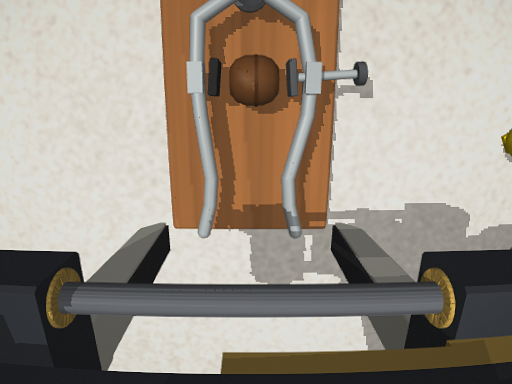

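The nut lies at (254,80) between the reopened jaws. It is visibly shorter along its axis than before (50 px long by 52 wide, against about 64 by 60), so it is cracked.

```bash
python3 -c "
from h import *
print(robot.hand_in()); st()"
```

```text
the job is handed in; nothing more can be done
None
the job is handed in; nothing more can be done
```

The walnut is cracked and lying between the open jaws of the nutcracker. I handed the job in shortly after 32.5 s on the robot's clock, against the 58 s limit.

- **Placing:** I gripped the dark-brown walnut across its middle and set it on the board 17 mm short of its place. Opening the fingers right at the jaws would have hit the pivot post. I released it there, then slid it in with the closed fingers; the camera showed it square between the jaws.
- **Cracking:** I squeezed the handles from 3 N upwards, in 0.5 N steps after 6 N. At 10.5 N the gap between the bars dropped suddenly by 3.5 mm, which I took as the crack, and I released at once. That is well below the 18 N or so that crushes the kernel.
- **Last checks:** The final picture shows the handles sprung open, the nut shortened along its axis between the jaws, and the gripper clear. I did not read the noisy shell joint, so the crack rests on that drop and the picture.
- **Checks that disagreed:** Two of my image measurements were off, and I used others instead. One seam fit gave a wrong axis, so I used the nut's outline. The colour mask misjudged the nut's position during the push, so I worked from the picture and the finger position.

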